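# Pack the sauce pots and clip on the lid that is not warped

### The arm

A 7-joint arm with a two-finger parallel gripper is mounted at the origin on a cart in front of the work surface, level with it; the furniture and walls round the work are solid. World frame = base frame: x ahead of the robot, y to its left, z up, the work surface at z = 0. Lengths are in mm, angles in rad, forces in N, time in s.
With the tool pointing down it reaches from about 400 to 875 mm from the base axis. Payload 19.3 kg.
Tool frame: the origin (TCP) lies midway between the tips of the shut fingers; the grasp point (between the pads) lies 19 mm behind it (pinch_z is the distance from the TCP to the grasp point, in mm); z points along the fingers, y is the line along which they close (so a half turn about z gives the same grasp; the last joint's range is limited). The gripper opens to 85 mm and grips with 20 to 120 N. Pads are 22 mm wide; open, the fingers measure 114 mm over their backs; the gripper's body (76 mm by 85 mm) begins 54 mm behind the grasp point. The pads swing forward as they close: fully open they stand 13 mm farther back than shut.
Start: joints at [1.139, 0.521, -0.036, 1.599, 0.021, 1.021, -0.113], TCP at [221.196, -584.54, 231.291] pointing down, gripper open.
Joint ranges: [-2.91, 2.91], [-0.3, 2.13], [-1.5, 1.42], [0.17, 2.43], [-1.26, 4.41], [0.16, 1.93], [-2.52, 2.52]. Speed limits (rad/s): [1.89, 1.89, 2.39, 2.39, 3.01, 3.01, 3.01].

### API

Orientations are given as [roll, pitch, yaw] about the fixed x, y, z axes, in that order (R = Rz(yaw) Ry(pitch) Rx(roll)).
In Python, from rig import * gives the robot as it stands. The module is installed in compiled form; this text tells all that it offers.
- The arm moves only by the shell command python3 -m inch 'ROWS' [FORCE]. ROWS is JSON, a list of rows, each a list of 7 numbers: the turn, a rotation vector about the tool's x, y, z in degrees, then the shift along the tool's x, y, z in units of 60 mm (1.0 is 60 mm), then the opening, from 0 (shut) to 1 (fully open). A call has 1 to 20 rows; each row shifts and turns the commanded pose from where the row before left it, along the tool's axes as they then stand; what a row does not reach is not made up. A row lasts 1/8 s, in which the tool goes at most 62.5 mm and 10.7 degrees, less where a joint would pass 70% of its speed; a pose out of reach is approached as far as the arm can. A call is refused whole if a number of a shift passes 1 or a number of a turn 10.7, either way. A call with a gripper value outside its range is refused whole. The fingers move at their own pace and stop on an object; FORCE is the grip in N (left out, the last holds). Time passes only in rows, so rows that do not move let the fingers close. It gives the time, the measured TCP pose, the force, the opening and the grip force at its end, in the units of the state.
- sense(): the state, without advancing time (a new reading comes with each control period).
- get_image(name): name is "scene" or "top"; returns a dict with "frame" (420x560x3 uint8, red, green, blue), "depth" (420x560 float32, mm along the optical axis (not along the pixel's ray), 0 where there is no reading), "K" (3x3 intrinsics, pixels), "eye" and "attitude" of the camera in the world. Camera axes: x right, y up, looking along -z (the intrinsics and any distortion apply to the point x, -y, -z); pixel columns grow to the right and rows downward; lengths in mm; the calibration is good to about 2 mm. A picture is of the moment at which its call begins.
- hand_in(): hands the job in; it is judged then, once.
Trained networks look in the newest picture that a camera, given by its name, has taken for a name from the list of things; names that differ only in an ending like _2 or _b are one class to them, and where a whole thing is asked for, a point or a joint stands for the part that bears it (a point fixed in the world has none). Each returns a list of dicts, best first, with "score" (0 to 1); they miss things now and then, are a little off and sometimes report something else, mostly with a low value. They report only what shows in the picture. A call takes as long as a camera call.
- find_in(camera, query): "bbox" ([left, top, right, bottom] in pixels, round what is visible of it).
- tip_of(camera, query): "at" ([row, column] in pixels: a listed point, or the origin of a listed thing).
The state is a dict: "time_s": time; "joint_pos": joint angles; "qd": joint speeds; "joint_torque": joint torques, N m; "tool_pos": TCP position; "tcp_rot": TCP orientation; "ft_force": force on the tool from outside, world axes, zero at the start; "moment": the same for the moment, N m; "gripper_width": finger opening in mm; "grip_force": force on a finger pad.
Only numpy, scipy, OpenCV 4.12 (cv2) and the standard library are available. Lean on these libraries where they do the work, as an engineer would, in place of code of your own. Each camera call takes 0.05 s, during which the arm holds its last target. There are 200 camera calls.

### The job

Pack every sauce pot into the white food box and close it with the flat lid: one of the two teal lids is warped, so lay a lid on the marble board and press its corners to see whether it rocks; the warped one goes in the black scrap bowl. Seat the flat lid on the box and press its four clips down one after another until each has snapped shut, then lift the box by the lid's vent cap, which proves the clips, and stand it in the middle of the marble board to keep cool. Leave the two spice jars where they are.

Things in the scene. Friction and masses are not known exactly. Their poses are not given: they have to be found in the camera images.
- food_box: white open food box, 100 x 128 x 64 mm (x, y, z), walls and floor 3 mm, loose, 0.3 kg; a catch on each side. Origin: centre of its underside, z up, y along its length. A seated lid has its origin 48 mm above the box's, long sides alike (either way round). The skirt has 1 mm of play and tapered corners: lower it within 2 mm of centre and push it lightly home.
- stone_board: small fixed marble board, 118 x 146 mm (x, y), flat top 12 mm above the surface; origin: centre of its underside. A flat lid on it stays level wherever it is pressed; the twisted one has two diagonal feet 4 mm lower than the others, so it rests tilted by about 0.06 rad and tips the other way when its high corner is pressed with 2 N or more.
- scrap_bowl: black ribbed takeaway bowl used for scrap, rim 195 mm across and 59 mm high, flat floor 160 mm across and 4 mm thick; loose, light. Origin: centre of its underside
- lid_a: teal snap lid, panel 100 x 128 mm (x, y), 16 to 19 mm above the origin; 116 x 144 mm over its four dark clips; 0.14 kg. One of the two lids is flat, the other twisted; they look alike. Origin: centre of the lid at the level of its skirt's four corner feet (x +-40, y +-54 mm); z up, y along the long side. To rock it, press the panel above a foot (x +-38, y +-50 mm).
- lid_a_grip (a point): top centre of lid_a's white vent cap, the lid's grip: 34 mm along x, 18 mm thick along y, 17 mm high on the panel, top 36 mm above the lid's origin. Close the fingers along the lid's y, open to 40 mm or less: the clips begin 38 mm from the centre. The closed, full box (up to 0.8 kg) can be lifted by it with a firm grip (60 N).
- lid_b: teal snap lid, panel 100 x 128 mm (x, y), 16 to 19 mm above the origin; 116 x 144 mm over its four dark clips; 0.14 kg. One of the two lids is flat, the other twisted; they look alike. Origin: centre of the lid at the level of its skirt's four corner feet (x +-40, y +-54 mm); z up, y along the long side. To rock it, press the panel above a foot (x +-38, y +-50 mm).
- lid_b_grip (a point): top centre of lid_b's white vent cap, the lid's grip: 34 mm along x, 18 mm thick along y, 17 mm high on the panel, top 36 mm above the lid's origin. Close the fingers along the lid's y, open to 40 mm or less: the clips begin 38 mm from the centre. The closed, full box (up to 0.8 kg) can be lifted by it with a firm grip (60 N).
- pot_red: white sauce pot with a ribbed red cap, a plain cylinder 36 mm across and 44 mm high, 0.07 kg, closed; origin: centre of its underside, z up. May be absent. Three fit in the box in a row along its length, 40 mm apart; close the fingers across the box (along its x)
- pot_green: white sauce pot with a ribbed green cap, a plain cylinder 36 mm across and 44 mm high, 0.07 kg, closed; origin: centre of its underside, z up. May be absent. Three fit in the box in a row along its length, 40 mm apart; close the fingers across the box (along its x)
- pot_yellow: white sauce pot with a ribbed yellow cap, a plain cylinder 36 mm across and 44 mm high, 0.07 kg, closed; origin: centre of its underside, z up. May be absent. Three fit in the box in a row along its length, 40 mm apart; close the fingers across the box (along its x)
- lid_a_clip0 (a joint): clip at the +x edge of lid_a: ribbed wing 28 mm wide, hinged on the panel 24 mm from the centre, 58 mm to its end, where a spring leg with a hook hangs. Rad: 0.26 raised by its spring, 0.03 snapped shut. Press it 44 mm from the centre: its top there is 27 mm above the lid's origin raised, 22 mm shut; 5 to 10 N snaps it on a seated lid.
- lid_a_clip1 (a joint): clip at the +y edge of lid_a: ribbed wing 28 mm wide, hinged on the panel 38 mm from the centre, 72 mm to its end, where a spring leg with a hook hangs. Rad: 0.26 raised by its spring, 0.03 snapped shut. Press it 58 mm from the centre: its top there is 27 mm above the lid's origin raised, 22 mm shut; 5 to 10 N snaps it on a seated lid.
- lid_a_clip2 (a joint): clip at the -x edge of lid_a: ribbed wing 28 mm wide, hinged on the panel 24 mm from the centre, 58 mm to its end, where a spring leg with a hook hangs. Rad: 0.26 raised by its spring, 0.03 snapped shut. Press it 44 mm from the centre: its top there is 27 mm above the lid's origin raised, 22 mm shut; 5 to 10 N snaps it on a seated lid.
- lid_a_clip3 (a joint): clip at the -y edge of lid_a: ribbed wing 28 mm wide, hinged on the panel 38 mm from the centre, 72 mm to its end, where a spring leg with a hook hangs. Rad: 0.26 raised by its spring, 0.03 snapped shut. Press it 58 mm from the centre: its top there is 27 mm above the lid's origin raised, 22 mm shut; 5 to 10 N snaps it on a seated lid.
- lid_b_clip0 (a joint): clip at the +x edge of lid_b: ribbed wing 28 mm wide, hinged on the panel 24 mm from the centre, 58 mm to its end, where a spring leg with a hook hangs. Rad: 0.26 raised by its spring, 0.03 snapped shut. Press it 44 mm from the centre: its top there is 27 mm above the lid's origin raised, 22 mm shut; 5 to 10 N snaps it on a seated lid.
- lid_b_clip1 (a joint): clip at the +y edge of lid_b: ribbed wing 28 mm wide, hinged on the panel 38 mm from the centre, 72 mm to its end, where a spring leg with a hook hangs. Rad: 0.26 raised by its spring, 0.03 snapped shut. Press it 58 mm from the centre: its top there is 27 mm above the lid's origin raised, 22 mm shut; 5 to 10 N snaps it on a seated lid.
- lid_b_clip2 (a joint): clip at the -x edge of lid_b: ribbed wing 28 mm wide, hinged on the panel 24 mm from the centre, 58 mm to its end, where a spring leg with a hook hangs. Rad: 0.26 raised by its spring, 0.03 snapped shut. Press it 44 mm from the centre: its top there is 27 mm above the lid's origin raised, 22 mm shut; 5 to 10 N snaps it on a seated lid.
- lid_b_clip3 (a joint): clip at the -y edge of lid_b: ribbed wing 28 mm wide, hinged on the panel 38 mm from the centre, 72 mm to its end, where a spring leg with a hook hangs. Rad: 0.26 raised by its spring, 0.03 snapped shut. Press it 58 mm from the centre: its top there is 27 mm above the lid's origin raised, 22 mm shut; 5 to 10 N snaps it on a seated lid.
- spice_jar_a: spice jar with a dark cap, 45 mm across, 105 mm high, a bystander at the back of the surface; origin: centre of its underside
- spice_jar_b: spice jar with a dark cap, 44 mm across, 105 mm high, a bystander at the back of the surface; origin: centre of its underside

How it is judged:
By the outcome, as a careful person would: the job done as asked, in the order asked, and still so for the second after the job is handed in, with the robot touching nothing.
Of pot_red, pot_green, pot_yellow only 1 to 3 are there at a start; the rules pass over those that are not, and their reading is None.
At some moment in a run one of pot_red, pot_green, pot_yellow may be knocked a few centimetres aside while the robot is not near it.
Once in a run the grip may slacken for a moment while it holds something.
It also fails if it takes over 208 s, if anything falls off the work surface, if the arm or the gripper's body presses on something with over 40 N, if the wrist force passes 120 N, or if a joint passes its speed limit or range.

## Working session

There is one attempt and no reset: what is moved stays moved. The work goes in short steps, Python scripts to look and compute and a shell command to move; the robot and the scene stay as the last step left them, time stands still between calls to the robot, and variables do not carry over. Pictures are saved under pics/ and viewed, at most 14 in all, crops included, and the job is handed in when it is done.

```bash
mkdir -p pics; ls; cat > h.py <<'E'
from rig import *
import numpy as np, cv2
from scipy.spatial.transform import Rotation as R
def cam(n):
    return get_image(n)
def att(im):
    a=np.array(im["attitude"],float)
    return a if a.shape==(3,3) else R.from_euler('xyz',a).as_matrix()
def cloud(im):
    d=im["depth"].astype(float);K=np.array(im["K"]);h,w=d.shape
    v,u=np.mgrid[:h,:w]
    P=np.stack([(u-K[0,2])/K[0,0]*d,-(v-K[1,2])/K[1,1]*d,-d],-1)
    P=P@att(im).T+np.array(im["eye"]);P[d==0]=np.nan
    return P
def at_z(im,rc,z):
    K=np.array(im["K"]);r,c=rc
    v=att(im)@np.array([(c-K[0,2])/K[0,0],-(r-K[1,2])/K[1,1],-1])
    e=np.array(im["eye"]);return e+v*(z-e[2])/v[2]
E
python3 - <<'E'
from h import *
for n in("scene","top"):
    im=cam(n);print(n,im["K"],im["eye"],im["attitude"],[k for k in im])
    cv2.imwrite(f"pics/{n}0.png",im["frame"][:,:,::-1])
    for q in("food_box","stone_board","scrap_bowl","lid_a","lid_a_grip","pot_red","pot_green","pot_yellow","spice_jar_a"):
        print(q,[(np.round(x["at"]).tolist(),round(x["score"],2)) for x in tip_of(n,q)][:4])
s=sense();print(s)
E
```

```text
pics
scene [[423.55086508   0.         284.87247004]
 [  0.         423.55086508 204.94333184]
 [  0.           0.           1.        ]] [ -73.36271281 -578.89050517  520.33509165] [ 1.04510648 -0.01419937 -0.86190706] ['frame', 'depth', 'K', 'eye', 'attitude']
food_box [([245.0, 348.0], 0.57)]
stone_board [([217.0, 287.0], 0.72)]
scrap_bowl [([189.0, 237.0], 0.71), ([229.0, 241.0], 0.49)]
lid_a [([214.0, 186.0], 0.79), ([245.0, 242.0], 0.72)]
lid_a_grip [([229.0, 239.0], 0.96)]
pot_red [([292.0, 348.0], 0.92)]
pot_green [([280.0, 316.0], 0.65), ([201.0, 181.0], 0.17)]
pot_yellow [([265.0, 296.0], 0.85), ([246.0, 345.0], 0.31)]
spice_jar_a [([192.0, 292.0], 0.56), ([233.0, 393.0], 0.56)]
top [[393.8681654    0.         285.07783619]
 [  0.         393.8681654  210.68531361]
 [  0.           0.           1.        ]] [428.4106812  -30.38884807 899.2575372 ] [ 0.13388088 -0.0244473  -1.58893558] ['frame', 'depth', 'K', 'eye', 'attitude']
food_box [([198.0, 356.0], 0.61), ([268.0, 197.0], 0.36)]
stone_board [([200.0, 280.0], 0.9), ([255.0, 341.0], 0.32)]
scrap_bowl [([192.0, 198.0], 0.
[... 356 characters left out ...]
 0.52142267, -0.03634807,  1.59948183,  0.02122899,
        1.02109554, -0.11283516]), 'qd': array([-6.28488534e-04,  1.53267051e-03, -4.92773081e-05,  2.32724040e-04,
        1.91899091e-03,  9.82821266e-04, -4.41844927e-07]), 'joint_torque': array([ 2.35282838e-03, -9.26825166e+01,  1.97874382e+00, -3.70235717e+01,
        1.81426015e-02,  1.95585097e-03,  2.32920371e-05]), 'tool_pos': array([ 221.19604153, -584.54982678,  231.28262978]), 'tcp_rot': array([-3.14157098e+00,  8.91729151e-07,  3.61735896e-01]), 'ft_force': array([-0.69650887,  0.22052444,  0.39277039]), 'moment': array([ 1.07972415e-03, -2.33854741e-02,  3.31531984e-05]), 'grip_force': 0.0, 'gripper_width': 85.24869338601138}
```

```bash
ls pics
```

```text
scene0.png
top0.png
```

```bash
python3 - <<'E'
import cv2
for n,(a,b,c,d) in dict(scene=(130,340,120,440),top=(130,320,130,430)).items():
    i=cv2.imread(f"pics/{n}0.png")[a:b,c:d];cv2.imwrite(f"pics/{n}0c.png",cv2.resize(i,None,fx=2.5,fy=2.5,interpolation=cv2.INTER_CUBIC))
E
```

```text
(no output)
```

View pics/scene0c.png

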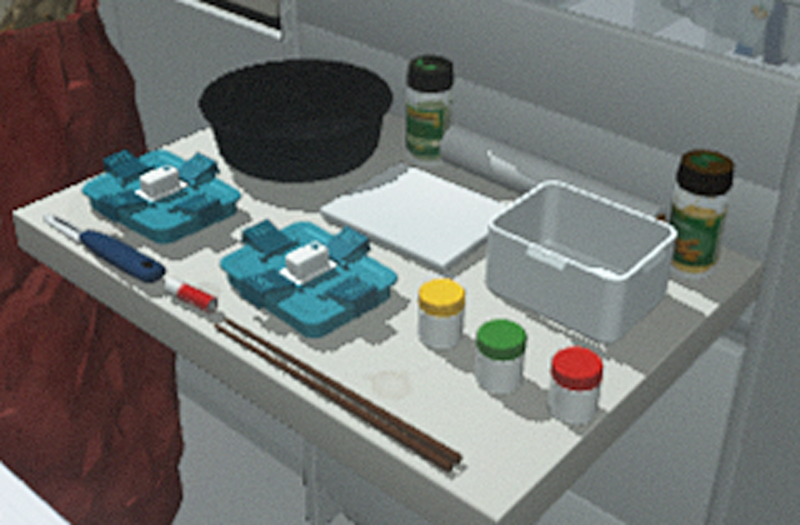

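View pics/top0c.png

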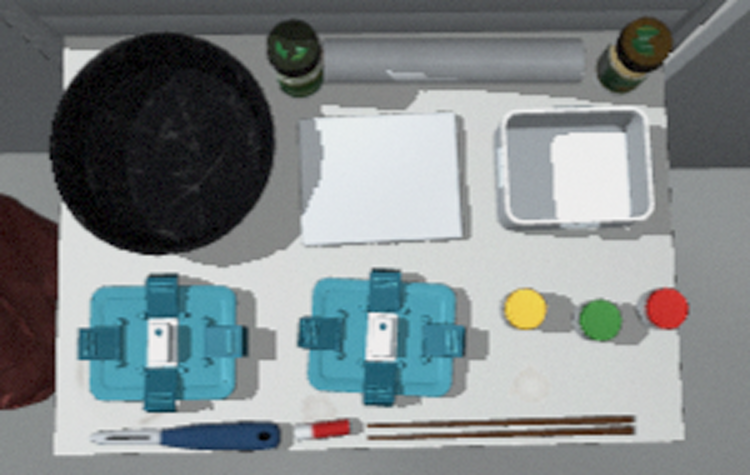

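The crops show all three pots (right, row about 253 in the top picture), two lids (left front and centre front, with clips raised), the bowl at back left, the board in the middle and the box at back right. Next I'll locate each one metrically.

```bash
cat >> h.py <<'E'
def hsv(im): return cv2.cvtColor(im["frame"],cv2.COLOR_RGB2HSV).astype(int)
def rect(P):
    (c,s,a)=cv2.minAreaRect(np.float32(P[:,:2])); 
    return np.round(c,1).tolist(),np.round(s,1).tolist(),round(a,1)
def comps(mask,n=30):
    k,l,s,c=cv2.connectedComponentsWithStats(mask.astype(np.uint8))
    return [l==i for i in range(1,k) if s[i,4]>n]
def pots(im,P):
    H=hsv(im);o={}
    for q,(a,b) in dict(red=(172,6),green=(45,75),yellow=(20,35)).items():
        h=H[...,0];m=((h>a)|(h<b)) if a>b else ((h>a)&(h<b))
        m&=(H[...,1]>110)&(H[...,2]>60)&(P[...,2]>15)&(P[...,2]<130)&(P[...,0]<690)
        for c in comps(m,25):
            p=P[c];z=np.nanmedian(p[:,2]);t=p[abs(p[:,2]-z)<4]
            if len(t)>15:
                o.setdefault(q,[]).append((np.round(cv2.minEnclosingCircle(np.float32(t[:,:2]))[0],1).tolist(),round(z,1),int(c.sum())))
    return o
E
python3 - <<'E'
from h import *
for n in("top","scene"):
    im=cam(n);P=cloud(im);H=hsv(im);Z=P[...,2]
    print(n,"pots",pots(im,P))
    te=(H[...,0]>85)&(H[...,0]<105)&(H[...,1]>90)&(Z>5)&(Z<60)&(P[...,0]<650)
    for c in comps(te,300):
        p=P[c];print("lid",rect(p),np.nanpercentile(p[:,2],[5,50,95]).round(1)); t=p[(p[:,2]>10)&(p[:,2]<21)];print("  panel",rect(t))
    w=(H[...,1]<60)&(H[...,2]>150)&(Z>30)&(Z<45)&(P[...,0]<700)
    for c in comps(w,15):
        p=P[c];print("cap",rect(p),np.nanmedian(p[:,2]),len(p))
    m=(Z>55)&(Z<72)&(P[...,0]<760)&(H[...,2]>90)&(P[...,1]<0)
    for c in comps(m,60): print("box rim",rect(P[c]),np.nanmedian(P[c][:,2]))
    b=(Z>8.5)&(Z<16)&(P[...,0]>480)&(H[...,1]<60)&(H[...,2]>120)
    for c in comps(b,300): print("board",rect(P[c]),np.nanmedian(P[c][:,2]))
    k=(H[...,2]<60)&(Z>50)&(Z<66)&(P[...,1]>50)&(P[...,0]<760)
    for c in comps(k,80): print("bowl",cv2.minEnclosingCircle(np.float32(P[c][:,:2])),np.nanmedian(P[c][:,2]))
    t=(abs(Z)<8);print("table",np.nanmedian(Z[t]),np.nanstd(Z[t]))
E
```

```text
top pots {'red': [([491.3, 498.9], np.float64(84.0), 1625), ([613.3, 507.4], np.float64(19.2), 31), ([510.5, 404.7], np.float64(18.0), 55), ([446.9, -294.8], np.float64(43.8), 215), ([399.4, 426.2], np.float64(40.8), 98), ([349.0, 0.1], np.float64(16.5), 42)], 'green': [([663.6, -266.8], np.float64(105.8), 27), ([437.9, -235.2], np.float64(44.0), 191)], 'yellow': [([465.4, 513.5], np.float64(49.2), 30), ([448.8, -171.0], np.float64(43.8), 213), ([451.7, 534.9], np.float64(48.5), 42)]}
lid ([425.9, -45.1], [144.2, 116.6], 74.6) [15.8 19.4 29.6]
  panel ([421.7, -40.3], [136.5, 109.2], 85.9)
lid ([424.8, 143.9], [142.1, 117.0], 89.3) [17.4 21.6 31.7]
  panel ([426.0, 147.5], [126.0, 98.1], 89.1)
cap ([671.4, -117.4], [29.2, 5.1], 88.5) 40.33735107377703 32
cap ([670.3, -189.9], [79.5, 5.7], 89.6) 40.4361672414135 81
cap ([661.3, -70.2], [34.0, 3.3], 87.1) 33.6596503831438 31
cap ([571.0, -277.6], [4.7, 84.5], 89.3) 37.632049405016005 71
cap ([426.5, -47.0], [17.5, 32.4], 88.9) 35.563614056906204 125
cap ([425.8, 146.3], [16.4, 32.1], 89.0) 37.48426799082864 118
box rim ([708.0, -159.2]
[... 1152 characters left out ...]
423.8, 148.0], [16.8, 34.1], 86.5) 39.53138753917881 59
cap ([615.1, -157.6], [3.5, 8.9], 24.6) 36.196755006641354 19
cap ([424.5, -45.6], [17.5, 33.7], 72.3) 37.08067334275643 81
cap ([525.6, -273.6], [4.1, 7.9], 46.7) 37.48755838886615 20
box rim ([707.7, -113.5], [8.5, 226.9], 0.2) 63.72384607898232
box rim ([569.2, -215.8], [106.5, 133.1], 1.8) 61.95136085931932
box rim ([693.0, -365.8], [66.8, 239.9], 9.6) 64.7461183363198
board ([567.7, -44.1], [119.1, 145.8], 3.2) 13.925972595957091
bowl ((663.950439453125, 1707.759521484375), 67.83834838867188) 57.84071186410122
bowl ((595.5121459960938, 141.3929443359375), 99.40294647216797) 56.6508149936096
table 1.675975973573827 2.640856996887267
```

```bash
cat >> h.py <<'E'
from scipy.optimize import least_squares
def fit_rect(p,w,h,x0,soft=2.0):
    """pose (cx,cy,yaw) of a w x h outline nearest to the points p"""
    def f(q):
        c,s=np.cos(q[2]),np.sin(q[2]);d=p[:,:2]-q[:2]
        a=abs(d[:,0]*c+d[:,1]*s)-w/2;b=abs(-d[:,0]*s+d[:,1]*c)-h/2
        return np.where((a>0)&(b>0),np.hypot(a,b),np.maximum(a,b))
    r=least_squares(f,x0,loss='soft_l1',f_scale=soft);return r.x,np.median(abs(r.fun))
def outline(P,m):
    e=m&~cv2.erode(m.astype(np.uint8),np.ones((3,3),np.uint8)).astype(bool);return P[e]
def boxfit(im,P,x0=(571,-217,0)):
    Z=P[...,2];m=(abs(P[...,0]-x0[0])<64)&(abs(P[...,1]-x0[1])<78)&(Z>58)&(Z<70)
    return fit_rect(P[m],97,125,x0),int(m.sum())
def go(x,y,z,yaw):
    s=sense();p=s["tool_pos"];r=R.from_euler('xyz',s["tcp_rot"]);t=R.from_euler('xyz',[np.pi,0,yaw])
    print("t%.1f F"%s["time_s"],s["ft_force"].round(1),"w%.1f g%.1f"%(s["gripper_width"],s["grip_force"]),"turn",np.degrees((r.inv()*t).as_rotvec()).round(1),
      "units after turn",(t.inv().apply(np.array([x,y,z])-p)/60).round(3))
E
python3 - <<'E'
from h import *
for n in("top","scene"):
    B=[]
    for i in range(2):
        im=cam(n);P=cloud(im);q,k=boxfit(im,P);print(n,"box",q[0].round(3),q[1].round(2),k)
        H=hsv(im);Z=P[...,2]
        for y in(-46,147):
            te=(H[...,0]>85)&(H[...,0]<105)&(H[...,1]>90)&(abs(P[...,0]-425)<52)&(abs(P[...,1]-y)<66)&(Z>8)
            p=P[te];d=p[:,:2]-[425,y]
            k=((abs(d[:,0])>18)&(abs(d[:,1])>18)&(abs(d[:,0])<46)&(abs(d[:,1])<60)); p=p[k]
            A=np.c_[p[:,:2]-[425,y],np.ones(len(p))];c,_,_,_=np.linalg.lstsq(A,p[:,2],rcond=None);r=p[:,2]-A@c;k=abs(r)<4;c,_,_,_=np.linalg.lstsq(A[k],p[k,2],rcond=None)
            print("  lid",y,"slopes",c.round(3),k.sum())
    tb=(abs(P[...,2])<6)&(P[...,0]>380)&(P[...,0]<660)&(abs(P[...,1])<300);p=P[tb];print(" table",np.linalg.lstsq(np.c_[p[:,:2]-[425,0],np.ones(len(p))],p[:,2],rcond=None)[0].round(4))
go(446,-294.5,200,np.pi/2)
E
```

```text
top box [ 5.71027e+02 -2.16751e+02  1.70000e-02] 1.1 449
  lid -46 slopes [-2.0000e-03  0.0000e+00  1.8087e+01] 914
  lid 147 slopes [ 3.0000e-03 -1.0000e-03  1.9985e+01] 931
top box [ 5.70961e+02 -2.16681e+02  1.70000e-02] 1.12 451
  lid -46 slopes [-4.0000e-03  2.0000e-03  1.8176e+01] 919
  lid 147 slopes [-1.0000e-03 -2.0000e-03  2.0124e+01] 914
 table [0.0095 0.0018 0.1455]
scene box [ 5.69485e+02 -2.15320e+02  1.70000e-02] 0.99 665
  lid -46 slopes [1.0000e-03 1.0000e-03 2.0039e+01] 531
  lid 147 slopes [2.2000e-02 2.1000e-02 2.1677e+01] 317
scene box [ 5.69411e+02 -2.15215e+02  1.90000e-02] 1.02 678
  lid -46 slopes [3.0000e-03 1.0000e-03 2.0106e+01] 539
  lid 147 slopes [2.6000e-02 2.1000e-02 2.1647e+01] 315
 table [0.0036 0.0023 2.1118]
t1.3 F [-0.4  1.3  0. ] w85.7 g0.0 turn [  0.    0.  -69.3] units after turn [4.835 3.747 0.522]
```

```bash
python3 -m inch '[[0,0,-9.9,0,0,0,1],[0,0,-9.9,0,0,0,1],[0,0,-9.9,0,0,0,1],[0,0,-9.9,0,0,0,1],[0,0,-9.9,0,0,0,1],[0,0,-9.9,0,0,0,1],[0,0,-9.9,0,0,0,1],[0,0,0,0.8,0.6,0.2,0.8],[0,0,0,0.8,0.6,0.2,0.8],[0,0,0,0.8,0.6,0.2,0.8],[0,0,0,0.8,0.6,0.2,0.8],[0,0,0,0.8,0.6,0.3,0.8],[0,0,0,0.8,0.7,0.3,0.8],[0,0,0,0,0,0,0.8]]' 40
python3 - <<'E'
from h import *
im=cam("top");P=cloud(im);print({k:[x for x in v if x[0][1]<-90 and x[1]<60] for k,v in pots(im,P).items()})
go(446,-294.5,14,np.pi/2+.017)
E
```

```text
time_s: 3.05
tool_pos: [443.2, -294.9, 147.5]
tcp_rot: [3.141, -0.002, 1.578]
ft_force: [-1.2, -0.9, -0.6]
gripper_width: 68.4
grip_force: 0.0
{'red': [([447.0, -294.7], np.float64(44.0), 214)], 'green': [([437.5, -235.9], np.float64(43.7), 192)], 'yellow': [([449.0, -170.8], np.float64(44.0), 211)]}
t3.1 F [-0.8 -0.6 -0.9] w68.3 g0.0 turn [-0.  -0.  -0.7] units after turn [0.048 0.073 2.233]
```

```bash
python3 -m inch '[[0,0,-0.7,0.05,0.05,0.7,0.8],[0,0,0,0,0.02,0.8,0.8],[0,0,0,0,0,0.5,0.8],[0,0,0,0,0,0.2,0.8],[0,0,0,0,0,0,0],[0,0,0,0,0,0,0],[0,0,0,0,0,0,0],[0,0,0,0,0,0,0],[0,0,0,0,0,0,0],[0,0,0,0,0,-0.4,0],[0,0,0,0,0,-0.7,0],[0,0,0,0,0,-0.7,0],[0,0,0,0,0,0,0]]' 40
python3 - <<'E'
from h import *
c,s=np.cos(.017),np.sin(.017)
for k in(-40,0,40):print(k,570.2-s*k,-216+c*k)
go(570.9,-256,110,np.pi/2+.017)
E
```

```text
time_s: 4.72
tool_pos: [446.2, -297.4, 127.9]
tcp_rot: [3.137, 0.003, 1.583]
ft_force: [0.0, -0.3, -1.2]
gripper_width: 34.6
grip_force: 40.1
-40 570.87996724714 -255.99422013920034
0 570.2 -216.0
40 569.5200327528601 -176.00577986079966
t4.7 F [ 0.  -0.3 -1.2] w34.6 g40.1 turn [ 0.3  0.2 -0.3] units after turn [0.654 2.09  0.299]
```

```bash
python3 -m inch '[[0,0,0,0.2,0.7,0,0],[0,0,0,0.25,0.7,0,0],[0,0,0,0.2,0.69,0.2,0],[0,0,0,0,0,0.1,0],[0,0,0,0,0,0,0]]' 40
python3 - <<'E'
from h import *
go(570.9,-256,17,np.pi/2+.017)
E
```

```text
time_s: 5.35
tool_pos: [568.7, -255.8, 105.5]
tcp_rot: [-3.14, -0.0, 1.583]
ft_force: [-0.0, -1.1, 0.3]
gripper_width: 34.8
grip_force: 40.2
t5.3 F [-0.  -1.1  0.3] w34.8 g40.2 turn [-0.1 -0.  -0.2] units after turn [-0.004  0.037  1.475]
```

```bash
python3 -m inch '[[0,0,0,0,0.04,0.6,0],[0,0,0,0,0,0.5,0],[0,0,0,0,0,0.2,0],[0,0,0,0,0,0.12,0],[0,0,0,0,0,0,0],[0,0,0,0,0,0,0]]' 40
python3 - <<'E'
from h import *
go(570.9,-256,17,np.pi/2+.017)
E
```

```text
time_s: 6.1
tool_pos: [572.5, -255.9, 22.1]
tcp_rot: [3.141, 0.0, 1.583]
ft_force: [-0.0, -0.5, -0.7]
gripper_width: 34.9
grip_force: 40.3
t6.1 F [-0.  -0.5 -0.7] w34.9 g40.3 turn [ 0.1  0.  -0.3] units after turn [-0.001 -0.026  0.085]
```

```bash
python3 -m inch '[[0,0,0,0,-0.02,0.08,0],[0,0,0,0,0,0,0]]' 40; python3 -m inch '[[0,0,0,0,0,0.04,0],[0,0,0,0,0,0,0]]' 40
```

```text
time_s: 6.35
tool_pos: [572.5, -256.4, 18.5]
tcp_rot: [3.138, 0.002, 1.583]
ft_force: [-0.7, -1.1, 20.4]
gripper_width: 35.0
grip_force: 45.2
time_s: 6.6
tool_pos: [572.8, -256.5, 17.7]
tcp_rot: [3.137, 0.003, 1.583]
ft_force: [-9.6, 2.2, 49.8]
gripper_width: 35.0
grip_force: 49.0
```

```bash
python3 -m inch '[[0,0,0,0,0,-0.04,0],[0,0,0,0,0,-0.02,0.3],[0,0,0,0,0,0,0.6],[0,0,0,0,0,0,0.6],[0,0,0,0,0,-0.5,0.6],[0,0,0,0,0,-0.7,0.6],[0,0,0,0.1,-0.6,-0.4,0.8],[0,0,0,0.1,-0.7,0,0.8],[0,0,0,0.1,-0.7,0,0.8],[0,0,0,0,0,0,0.8]]' 40
python3 - <<'E'
from h import *
im=cam("top");P=cloud(im);print({k:[x for x in v if x[0][1]<-90 and x[1]<60] for k,v in pots(im,P).items()},boxfit(im,P))
go(436.5,-235.3,14,np.pi/2+.017)
E
```

```text
time_s: 7.85
tool_pos: [447.9, -239.3, 113.6]
tcp_rot: [-3.139, 0.0, 1.582]
ft_force: [1.1, 0.5, -0.2]
gripper_width: 67.9
grip_force: 0.0
{'red': [([569.6, -253.3], np.float64(46.8), 210)], 'green': [([437.6, -235.6], np.float64(43.9), 192)], 'yellow': [([448.8, -170.9], np.float64(44.0), 210)]} ((array([ 5.70774844e+02, -2.17016085e+02,  1.03175184e-02]), np.float64(1.1528516392863715)), 420)
t7.9 F [ 0.7 -0.   0.1] w67.9 g0.0 turn [-0.   0.  -0.3] units after turn [ 0.072 -0.222  1.663]
```

```bash
python3 -m inch '[[0,0,0,0.08,-0.2,0.5,0.8],[0,0,0,0,0,0.6,0.8],[0,0,0,0,0,0.4,0.8],[0,0,0,0,0,0.15,0.8],[0,0,0,0,0,0,0],[0,0,0,0,0,0,0],[0,0,0,0,0,0,0],[0,0,0,0,0,0,0],[0,0,0,0,0,0,0]]' 40
python3 -m inch '[[0,0,0,0,0,-0.4,0],[0,0,0,0,0.1,-0.7,0],[0,0,0,0.1,0.5,-0.5,0],[0,0,0,0.1,0.7,0,0],[0,0,0,0.1,0.7,0,0],[0,0,0,0,0.1,0,0],[0,0,0,0,0,0,0],[0,0,0,0,0,0,0]]' 40
python3 - <<'E'
from h import *
go(570.5,-216.2,19,np.pi/2+.017)
E
```

```text
time_s: 9.02
tool_pos: [439.2, -234.8, 15.4]
tcp_rot: [3.14, 0.001, 1.583]
ft_force: [-0.2, 1.0, 8.2]
gripper_width: 34.7
grip_force: 40.2
time_s: 10.02
tool_pos: [563.3, -215.5, 110.7]
tcp_rot: [-3.141, 0.0, 1.583]
ft_force: [0.1, 0.7, -1.3]
gripper_width: 34.9
grip_force: 40.2
t10.0 F [ 0.1  0.7 -1.3] w34.9 g40.2 turn [-0.   0.  -0.3] units after turn [-0.014  0.119  1.528]
```

```bash
python3 -m inch '[[0,0,0,-0.01,0.12,0.4,0],[0,0,0,0,0,0.6,0],[0,0,0,0,0,0.35,0],[0,0,0,0,0,0.13,0],[0,0,0,0,0,0,0],[0,0,0,0,0,0,0]]' 40
```

```text
time_s: 10.78
tool_pos: [572.0, -215.7, 22.8]
tcp_rot: [3.14, 0.0, 1.583]
ft_force: [0.3, -0.0, 0.2]
gripper_width: 35.4
grip_force: 41.3
```

```bash
python3 -m inch '[[0,0,0,0,0,0.06,0],[0,0,0,0,0,0,0],[0,0,0,0,0,0,0.3],[0,0,0,0,0,0,0.6],[0,0,0,0,0,0,0.6],[0,0,0,0,0,-0.5,0.6],[0,0,0,0,0,-0.7,0.6],[0,0,0,0.2,-0.6,-0.4,0.8],[0,0,0,0.25,-0.7,0,0.8],[0,0,0,0.25,-0.7,0,0.8],[0,0,0,0,0,0,0.8]]' 40
python3 - <<'E'
from h import *
im=cam("top");P=cloud(im);print({k:[x for x in v if x[0][1]<-90 and x[1]<60] for k,v in pots(im,P).items()},boxfit(im,P))
go(447.9,-170.5,14,np.pi/2+.017)
E
```

```text
time_s: 12.15
tool_pos: [448.5, -174.6, 114.5]
tcp_rot: [-3.14, 0.0, 1.584]
ft_force: [0.3, -1.0, -0.4]
gripper_width: 68.4
grip_force: 0.0
{'red': [([570.2, -253.8], np.float64(47.1), 146)], 'green': [([573.5, -216.5], np.float64(46.8), 99)], 'yellow': [([448.0, -167.7], np.float64(43.9), 117)]} ((array([ 5.71216405e+02, -2.16867431e+02,  1.22057810e-02]), np.float64(1.13629466309553)), 308)
t12.2 F [ 0.4 -0.6  0.1] w68.4 g0.0 turn [ 0.   0.  -0.2] units after turn [ 0.076 -0.042  1.678]
```

```bash
python3 -m inch '[[0,0,0,0.07,0,0.5,0.8],[0,0,0,0,0,0.6,0.8],[0,0,0,0,0,0.4,0.8],[0,0,0,0,0,0.15,0.8],[0,0,0,0,0,0,0],[0,0,0,0,0,0,0],[0,0,0,0,0,0,0],[0,0,0,0,0,0,0],[0,0,0,0,0,0,0]]' 40
python3 -m inch '[[0,0,0,0,0,-0.4,0],[0,0,0,0,0.1,-0.7,0],[0,0,0,0,0.5,-0.5,0],[0,0,0,0,0.6,0,0],[0,0,0,0,0.6,0,0],[0,0,0,-0.1,0.2,0,0],[0,0,0,0,0,0,0],[0,0,0,0,0,0,0]]' 40
python3 - <<'E'
from h import *
go(570.5,-175.7,20,np.pi/2+.017)
im=cam("top");P=cloud(im);print({k:[x for x in v if x[0][1]<-90 and x[1]<160] for k,v in pots(im,P).items()})
E
```

```text
time_s: 13.32
tool_pos: [451.6, -171.0, 16.1]
tcp_rot: [3.14, 0.001, 1.583]
ft_force: [-0.4, 0.8, 8.5]
gripper_width: 35.2
grip_force: 40.4
time_s: 14.32
tool_pos: [570.0, -175.5, 111.2]
tcp_rot: [-3.141, 0.0, 1.583]
ft_force: [-0.3, 0.2, -0.7]
gripper_width: 35.1
grip_force: 40.2
t14.3 F [-0.3  0.2 -0.7] w35.1 g40.2 turn [-0.   0.  -0.3] units after turn [-0.004  0.008  1.52 ]
{'red': []}
```

```bash
python3 -m inch '[[0,0,0,0,0,0.4,0],[0,0,0,0,0,0.6,0],[0,0,0,0,0,0.35,0],[0,0,0,0,0,0.13,0],[0,0,0,0,0,0.05,0],[0,0,0,0,0,0,0],[0,0,0,0,0,0,0]]' 40
python3 -m inch '[[0,0,0,0,0,0,0.3],[0,0,0,0,0,0,0.6],[0,0,0,0,0,0,0.6],[0,0,0,0,0,-0.5,0.6],[0,0,0,0,0,-0.7,0.6],[0,0,0,0.2,-0.6,-0.6,0.6],[0,0,0,0.5,-0.9,-0.4,0.6],[0,0,0,0.8,-0.9,0,0.6],[0,0,10,0.5,0,0,0.6]]' 40
python3 -m inch '[[0,0,10,0,0,0,0.4],[0,0,10,0,0,0,0.4],[0,0,10,0,0,0,0.4],[0,0,10,0,0,0,0.4],[0,0,10,0,0,0,0.4],[0,0,10,0,0,0,0.4],[0,0,10,0,0,0,0.4],[0,0,10,0,0,0,0.4],[0,0,0,0,0,0,0.4]]'
python3 - <<'E'
from h import *
for n in("top","scene"):
    im=cam(n);P=cloud(im);print({k:[x for x in v if x[0][1]<-90 and x[1]<60] for k,v in pots(im,P).items()},boxfit(im,P));cv2.imwrite(f"pics/{n}1.png",cv2.resize(im["frame"][130:340,120:440,::-1],None,fx=2,fy=2))
go(425.5,-46,70,0)
E
```

```text
time_s: 15.25
tool_pos: [571.5, -175.4, 20.1]
tcp_rot: [3.141, 0.0, 1.583]
ft_force: [1.5, 0.7, -1.0]
gripper_width: 35.3
grip_force: 40.2
time_s: 16.38
tool_pos: [433.1, -64.8, 150.5]
tcp_rot: [-3.141, 0.001, 1.405]
ft_force: [0.5, -0.3, -0.2]
gripper_width: 51.5
grip_force: 0.0
time_s: 17.5
tool_pos: [436.1, -65.0, 150.1]
tcp_rot: [3.141, -0.0, 0.014]
ft_force: [0.0, -0.3, 0.1]
gripper_width: 33.9
grip_force: 0.0
{'red': [([569.4, -253.8], np.float64(47.1), 210)], 'green': [([570.4, -217.0], np.float64(46.9), 169)], 'yellow': [([570.6, -176.0], np.float64(47.2), 171)]} ((array([ 5.71010462e+02, -2.16829416e+02,  9.39899489e-03]), np.float64(1.1320794300980914)), 362)
{'red': [([568.4, -250.7], np.float64(48.6), 130)], 'green': [([655.3, -277.2], np.float64(55.7), 68), ([568.7, -216.5], np.float64(48.2), 150)], 'yellow': [([568.3, -174.6], np.float64(48.5), 157)]} ((array([ 5.69390821e+02, -2.15303294e+02,  1.15286187e-02]), np.float64(1.1309141948305843)), 678)
t17.6 F [ 0.8  0.7 -0.3] w34.4 g0.0 turn [ 0. -0.  1.] units after turn [-0.176 -0.317  1.334]
```

View pics/top1.png

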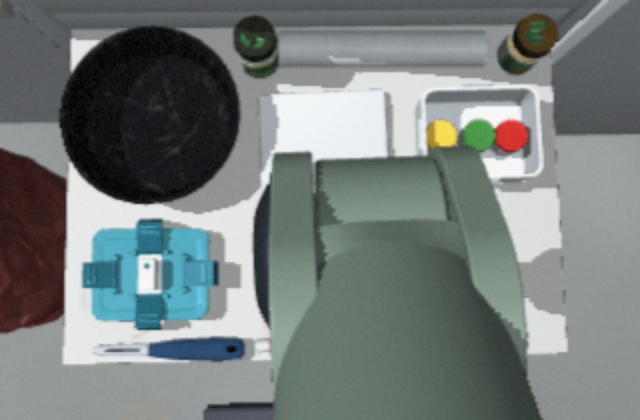

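All three pots stand in the box (view pixels about 440–512, 135). Next is the near lid.

```bash
python3 -m inch '[[0,0,1.5,-0.13,-0.3,0.5,0.42],[0,0,0,0,0,0.6,0.42],[0,0,0,0,0,0.4,0.42],[0,0,0,0,0,0.3,0.42],[0,0,0,0,0,0,0.42],[0,0,0,0,0,0,0.42]]'
python3 - <<'E'
from h import *
go(428,-46.5,22.5,-0.018)
E
```

```text
time_s: 18.35
tool_pos: [428.3, -47.3, 42.6]
tcp_rot: [-3.141, -0.001, -0.012]
ft_force: [-0.2, -0.9, -0.6]
gripper_width: 36.1
grip_force: 0.0
t18.4 F [-0.2 -0.9 -0.6] w36.1 g0.0 turn [-0.  -0.   0.3] units after turn [-0.004 -0.013  0.334]
```

```bash
python3 -m inch '[[0,0,0,0,0,0.2,0.42],[0,0,0,0,0,0.13,0.42],[0,0,0,0,0,0,0.42],[0,0,0,0,0,0,0],[0,0,0,0,0,0,0],[0,0,0,0,0,0,0],[0,0,0,0,0,0,0],[0,0,0,0,0,0,0],[0,0,0,0,0,0,0]]' 60
python3 -m inch '[[0,0,0,0,0,-0.1,0],[0,0,0,0,0,-0.4,0],[0,0,0,0,0,-0.6,0],[0,0,0,0,0,0,0]]'
python3 - <<'E'
from h import *
go(572.5,-46,47,0.02)
for n in("scene",):
    im=cam(n);P=cloud(im);cv2.imwrite(f"pics/{n}2.png",cv2.resize(im["frame"][130:340,120:440,::-1],None,fx=2,fy=2))
E
```

```text
time_s: 19.48
tool_pos: [428.1, -47.2, 22.5]
tcp_rot: [-3.142, -0.0, -0.013]
ft_force: [-0.1, -0.3, 5.9]
gripper_width: 16.5
grip_force: 57.9
time_s: 19.98
tool_pos: [429.2, -47.4, 90.3]
tcp_rot: [-3.142, -0.004, -0.014]
ft_force: [0.8, 0.8, -1.8]
gripper_width: 16.1
grip_force: 57.9
t20.0 F [ 0.8  0.8 -1.8] w16.1 g57.9 turn [ 0.  -0.2 -1.9] units after turn [2.389 0.024 0.722]
```

View pics/scene2.png

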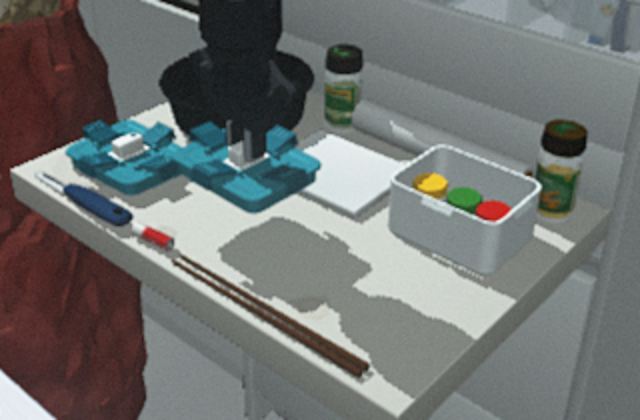

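The lid hangs level in the gripper (about 250,170 in the view). It goes onto the board next.

```bash
python3 -m inch '[[0,0,-1.5,0.6,0,0,0],[0,0,0,0.8,0,0,0],[0,0,0,0.7,0,0,0],[0,0,0,0.28,0,0.2,0],[0,0,0,0,0,0.4,0],[0,0,0,0,0,0.2,0],[0,0,0,0,0,0,0],[0,0,0,0,0,0,0]]'
python3 - <<'E'
from h import *
go(572.5,-47,34.5,0.015)
E
```

```text
time_s: 21.02
tool_pos: [570.9, -46.4, 40.7]
tcp_rot: [3.142, -0.0, 0.013]
ft_force: [0.8, 0.8, -1.5]
gripper_width: 16.3
grip_force: 57.9
t21.0 F [ 0.8  0.8 -1.5] w16.3 g57.9 turn [ 0.  -0.  -0.1] units after turn [0.026 0.011 0.103]
```

```bash
python3 -m inch '[[0,0,0,0.03,0,0.08,0],[0,0,0,0,0,0.02,0],[0,0,0,0,0,0,0],[0,0,0,0,0,0,0]]'
python3 -m inch '[[0,0,0,0,0,0,0.2],[0,0,0,0,0,0,0.4],[0,0,0,0,0,0,0.4],[0,0,0,0,0,-0.3,0.4],[0,0,0,0,0,-0.5,0.4],[0,0,0,0,0,0,0],[0,0,0,0,0,0,0],[0,0,0,0,0,0,0]]'
python3 - <<'E'
from h import *
for n in("top","scene"):
    im=cam(n);P=cloud(im);H=hsv(im);Z=P[...,2]
    te=(H[...,0]>85)&(H[...,0]<105)&(H[...,1]>90)&(abs(P[...,0]-571)<52)&(abs(P[...,1]+47)<66)&(Z>15)
    p=P[te];d=p[:,:2]-[571,-47]
    k=((abs(d[:,0])>18)&(abs(d[:,1])>18)&(abs(d[:,0])<46)&(abs(d[:,1])<60)); p=p[k]
    A=np.c_[p[:,:2]-[571,-47],np.ones(len(p))];c=np.linalg.lstsq(A,p[:,2],rcond=None)[0];r=p[:,2]-A@c;k=abs(r)<4;c=np.linalg.lstsq(A[k],p[k,2],rcond=None)[0];print(n,c.round(3),k.sum())
    for sx in(1,-1):
        for sy in(1,-1):
            q=p[(abs(p[:,0]-571-sx*38)<10)&(abs(p[:,1]+47-sy*48)<12)];print(sx,sy,np.nanmedian(q[:,2]).round(1),len(q))
go(572.5-38,-47-50,45,0.015)
go(572.5+38,-47-50,45,0.015)
E
```

```text
time_s: 21.52
tool_pos: [572.9, -46.3, 34.5]
tcp_rot: [-3.142, -0.001, 0.013]
ft_force: [0.5, 0.3, 4.9]
gripper_width: 16.5
grip_force: 58.5
time_s: 22.52
tool_pos: [572.2, -46.3, 81.8]
tcp_rot: [-3.142, 0.001, 0.013]
ft_force: [-0.4, -0.7, -0.8]
gripper_width: -0.5
grip_force: 0.0
top [0. 0. 0.] 0
1 1 nan 0
1 -1 nan 0
-1 1 nan 0
-1 -1 nan 0
scene [-1.400e-02 -5.900e-02  3.522e+01] 103
1 1 32.2 39
1 -1 32.3 54
-1 1 31.9 53
-1 -1 30.0 102
t22.6 F [0.3 0.9 0.7] w0.3 g0.0 turn [-0.   0.1 -0.1] units after turn [-0.642  0.835  0.612]
t22.6 F [0.3 0.9 0.7] w0.3 g0.0 turn [-0.   0.1 -0.1] units after turn [0.625 0.854 0.612]
  return np.nanmean(a, axis, out=out, keepdims=keepdims)
```

```bash
python3 -m inch '[[0,0,0,-0.32,0.42,0,0],[0,0,0,-0.32,0.42,0.3,0],[0,0,0,0,0,0.3,0],[0,0,0,0,0,0.15,0],[0,0,0,0,0,0,0],[0,0,0,0,0,0,0]]'
for i in 1 2 3 4; do python3 -m inch '[[0,0,0,0,0,0.03,0],[0,0,0,0,0,0,0]]' | egrep 'pos|ft'; done
```

```text
time_s: 23.38
tool_pos: [535.3, -96.7, 37.5]
tcp_rot: [-3.142, -0.001, 0.013]
ft_force: [0.2, 0.3, -0.0]
gripper_width: 0.3
grip_force: 0.0
tool_pos: [534.9, -97.1, 35.5]
ft_force: [-1.1, -0.3, -0.4]
tool_pos: [534.7, -97.2, 33.5]
ft_force: [-0.3, -0.8, 0.4]
tool_pos: [534.7, -97.2, 31.6]
ft_force: [0.3, -0.5, -0.3]
tool_pos: [534.9, -97.4, 30.6]
ft_force: [-3.6, 0.7, 17.3]
```

```bash
python3 -m inch '[[0,0,0,0,0,-0.3,0],[0,0,0,0.64,0,0,0],[0,0,0,0.63,0,0,0],[0,0,0,0,0,0.2,0],[0,0,0,0,0,0,0],[0,0,0,0,0,0,0]]'
for i in 1 2 3; do python3 -m inch '[[0,0,0,0,0,0.03,0],[0,0,0,0,0,0,0]]' | egrep 'pos|ft'; done
```

```text
time_s: 25.12
tool_pos: [610.3, -96.4, 36.4]
tcp_rot: [3.142, 0.001, 0.012]
ft_force: [0.5, 0.3, -0.8]
gripper_width: 0.4
grip_force: 0.0
tool_pos: [610.8, -96.3, 34.4]
ft_force: [-0.7, -0.1, 0.8]
tool_pos: [610.9, -96.3, 32.3]
ft_force: [-0.3, -0.0, 0.1]
tool_pos: [611.2, -96.3, 30.9]
ft_force: [-2.6, 0.5, 6.7]
```

```bash
python3 -m inch '[[0,0,0,0,0,-0.6,0],[0,0,0,0,-0.8,0,0],[0,0,0,0,-0.87,0,0],[0,0,0,0,0,0.45,0],[0,0,0,0,0,0,0],[0,0,0,0,0,0,0]]'
for i in 1 2 3 4; do python3 -m inch '[[0,0,0,0,0,0.03,0],[0,0,0,0,0,0,0]]' | egrep 'pos|ft'; done
```

```text
time_s: 26.62
tool_pos: [610.0, 3.0, 40.2]
tcp_rot: [3.141, -0.0, 0.011]
ft_force: [0.8, -0.3, 0.1]
gripper_width: -0.4
grip_force: 0.0
tool_pos: [609.9, 3.5, 38.2]
ft_force: [0.1, -0.5, 0.2]
tool_pos: [609.7, 3.9, 35.9]
ft_force: [-0.6, 0.1, 0.3]
tool_pos: [609.6, 3.9, 34.0]
ft_force: [-0.4, 0.1, 0.2]
tool_pos: [609.6, 4.0, 32.2]
ft_force: [0.2, -0.7, 0.3]
```

```bash
python3 -m inch '[[0,0,0,0,0,0.03,0],[0,0,0,0,0,0,0]]' | egrep 'pos|ft'
python3 -m inch '[[0,0,0,0,0,-0.5,0],[0,0,0,-0.64,0,0,0],[0,0,0,-0.63,0,0,0],[0,0,0,0,0,0.45,0],[0,0,0,0,0,0,0],[0,0,0,0,0,0,0]]'
for i in 1 2; do python3 -m inch '[[0,0,0,0,0,0.03,0],[0,0,0,0,0,0,0]]' | egrep 'pos|ft'; done
```

```text
tool_pos: [610.0, 4.0, 30.9]
ft_force: [-1.4, -0.3, 6.3]
time_s: 28.62
tool_pos: [534.1, 3.0, 34.1]
tcp_rot: [-3.142, -0.0, 0.013]
ft_force: [0.2, 0.3, -0.1]
gripper_width: 0.1
grip_force: 0.0
tool_pos: [533.8, 2.9, 32.1]
ft_force: [-0.4, 0.3, 0.0]
tool_pos: [533.8, 3.0, 30.6]
ft_force: [-3.8, 0.7, 15.0]
```

The lid stays level under all four corners (contact at z about 31 each time), so it is the flat one. The other lid is the warped one and goes in the bowl.

```bash
python3 -m inch '[[0,0,0,0,0,-0.7,0.4],[0,0,1.8,0,0,-0.7,0.4],[0,0,0,-0.6,-0.8,0,0.42],[0,0,0,-0.6,-0.8,0,0.42],[0,0,0,-0.6,-0.8,0,0.42],[0,0,0,0,0,0,0.42],[0,0,0,0,0,0,0.42]]'
python3 - <<'E'
from h import *
im=cam("scene");P=cloud(im);H=hsv(im);Z=P[...,2]
for c in comps((H[...,1]<60)&(H[...,2]>150)&(Z>30)&(Z<60)&(P[...,0]<650),15): print("cap",rect(P[c]),np.nanmedian(P[c][:,2]),c.sum())
go(427.6,146.5,24.5,-0.018)
E
```

```text
time_s: 30.0
tool_pos: [428.5, 148.9, 114.1]
tcp_rot: [3.142, -0.0, -0.018]
ft_force: [0.3, 1.2, -0.2]
gripper_width: 35.9
grip_force: 0.0
cap ([481.6, 671.8], [114.2, 38.3], 53.4) 52.97665122064021 94
cap ([424.0, 148.2], [32.5, 18.2], 0.7) 39.41350374293626 60
cap ([574.7, -41.9], [57.1, 23.5], 7.5) 49.025368556660624 81
cap ([615.3, -157.4], [6.3, 12.3], 23.4) 44.34466194964878 58
cap ([526.3, -274.1], [5.4, 13.7], 38.5) 44.86796004244775 78
t30.1 F [0.  0.  0.4] w36.0 g0.0 turn [ 0.  -0.  -0.1] units after turn [-0.02   0.03   1.493]
```

```bash
python3 -m inch '[[0,0,0,0,0.02,0.5,0.42],[0,0,0,0,0,0.5,0.42],[0,0,0,0,0,0.3,0.42],[0,0,0,0,0,0.19,0.42],[0,0,0,0,0,0,0.42],[0,0,0,0,0,0,0],[0,0,0,0,0,0,0],[0,0,0,0,0,0,0],[0,0,0,0,0,0,0],[0,0,0,0,0,0,0],[0,0,0,0,0,0,0]]' 60
python3 -m inch '[[0,0,0,0,0,-0.1,0],[0,0,0,0,0,-0.5,0],[0,0,0,0,0,-0.7,0],[0,0,0,0,0,-0.6,0],[0,0,0,0,0,0,0]]'
python3 - <<'E'
from h import *
go(599,142,80,-0.018)
E
```

```text
time_s: 31.42
tool_pos: [428.8, 147.8, 25.3]
tcp_rot: [-3.141, -0.001, -0.019]
ft_force: [0.4, -1.6, 7.4]
gripper_width: 16.0
grip_force: 61.2
time_s: 32.05
tool_pos: [429.3, 148.2, 141.1]
tcp_rot: [-3.14, -0.004, -0.019]
ft_force: [-0.2, 0.3, -2.2]
gripper_width: 16.3
grip_force: 60.2
t32.0 F [-0.2  0.3 -2.2] w16.3 g60.2 turn [-0.1 -0.2 -0.1] units after turn [2.829 0.053 1.019]
```

```bash
python3 -m inch '[[0,0,0,0.7,0,0,0],[0,0,0,0.8,0,0,0],[0,0,0,0.8,0.03,0,0],[0,0,0,0.5,0.03,0.2,0],[0,0,0,0,0,0.4,0],[0,0,0,0,0,0.4,0],[0,0,0,0,0,0.3,0],[0,0,0,0,0,0.2,0],[0,0,0,0,0,0,0],[0,0,0,0,0,0,0]]'
python3 - <<'E'
from h import *
go(599,142,32,-0.018)
E
```

```text
time_s: 33.3
tool_pos: [596.5, 141.1, 49.2]
tcp_rot: [-3.141, -0.001, -0.019]
ft_force: [-0.5, -0.6, -1.9]
gripper_width: 16.2
grip_force: 60.1
t33.3 F [-0.5 -0.6 -1.9] w16.2 g60.1 turn [-0. -0. -0.] units after turn [ 0.041 -0.016  0.287]
```

```bash
python3 -m inch '[[0,0,0,0.04,-0.02,0.15,0],[0,0,0,0,0,0.1,0],[0,0,0,0,0,0,0],[0,0,0,0,0,0.04,0],[0,0,0,0,0,0,0]]'
```

```text
time_s: 33.92
tool_pos: [598.6, 142.4, 31.2]
tcp_rot: [-3.141, -0.0, -0.019]
ft_force: [0.7, 1.2, 0.4]
gripper_width: 16.4
grip_force: 60.3
```

```bash
python3 -m inch '[[0,0,0,0,0,0.02,0.1],[0,0,0,0,0,0,0.4],[0,0,0,0,0,0,0.4],[0,0,0,0,0,-0.3,0.4],[0,0,0,0,0,-0.6,0.4],[0,0,0,0,0,-0.7,0.4],[0,0,-1.8,-0.1,0.8,0,0.4],[0,0,0,-0.1,0.8,0,0.4],[0,0,0,-0.1,0.8,0,0.4],[0,0,0,0,0.7,0,0.4],[0,0,0,0,0,0.3,0.4],[0,0,0,0,0,0.2,0.4],[0,0,0,0,0,0,0.4]]' 60
python3 - <<'E'
from h import *
go(572.5,-46.3,34.5,0.013)
for n in("scene","top"):
    im=cam(n);P=cloud(im);print(boxfit(im,P));cv2.imwrite(f"pics/{n}3.png",cv2.resize(im["frame"][130:340,120:440,::-1],None,fx=2,fy=2))
E
```

```text
time_s: 35.55
tool_pos: [580.9, -42.5, 95.3]
tcp_rot: [-3.141, 0.002, 0.014]
ft_force: [-0.0, -0.7, -0.4]
gripper_width: 34.4
grip_force: 0.0
t35.5 F [-0.  -0.7 -0.4] w34.4 g0.0 turn [-0.   0.1  0.1] units after turn [-0.142  0.062  1.013]
((array([ 5.69796627e+02, -2.15474378e+02,  1.86521970e-02]), np.float64(1.066374402764474)), 672)
((array([ 5.71815222e+02, -2.17020572e+02,  8.69102479e-03]), np.float64(1.184797048300382)), 242)
```

View pics/scene3.png

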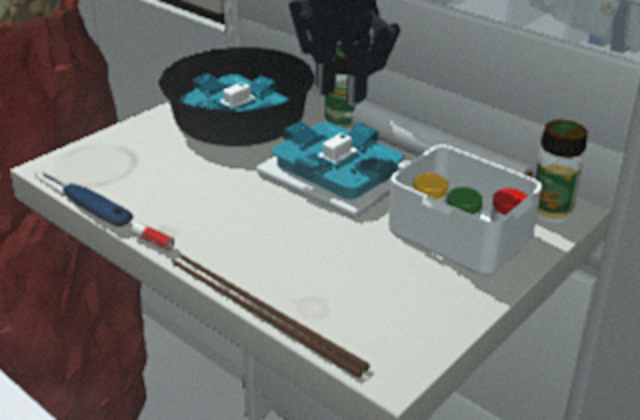

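View pics/top3.png

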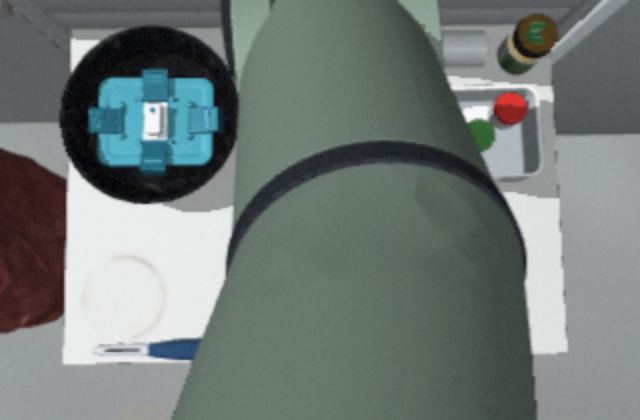

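The warped lid lies flat in the bowl (view 155,120) and the other is on the board. The red pot has been knocked inside the box towards +x (510,107), so I'll check that it still stands.

```bash
python3 - <<'E'
from h import *
for n in("scene","top"):
    im=cam(n);P=cloud(im);print({k:[x for x in v if x[0][1]<-90 and x[1]<60] for k,v in pots(im,P).items()})
    H=hsv(im);m=((H[...,0]>172)|(H[...,0]<6))&(H[...,1]>110)&(H[...,2]>60)&(abs(P[...,0]-580)<60)&(abs(P[...,1]+250)<40)
    p=P[m&(P[...,2]>43)];print(np.linalg.lstsq(np.c_[p[:,:2]-p[:,:2].mean(0),np.ones(len(p))],p[:,2],rcond=None)[0].round(3),len(p))
    cv2.imwrite(f"pics/{n}4.png",cv2.resize(im["frame"][180:280,300:420,::-1],None,fx=4,fy=4))
E
```

```text
{'red': [([598.2, -251.6], np.float64(48.2), 148)], 'green': [([655.3, -277.6], np.float64(54.6), 72), ([568.2, -217.7], np.float64(48.3), 151)], 'yellow': [([569.2, -174.9], np.float64(48.4), 154)]}
[-3.1000e-02 -1.8400e-01  4.8629e+01] 131
{'red': [([601.2, -254.1], np.float64(46.8), 209)], 'green': [([570.6, -218.5], np.float64(47.1), 111)]}
[-4.0000e-03 -1.8000e-02  4.7024e+01] 194
```

View pics/scene4.png

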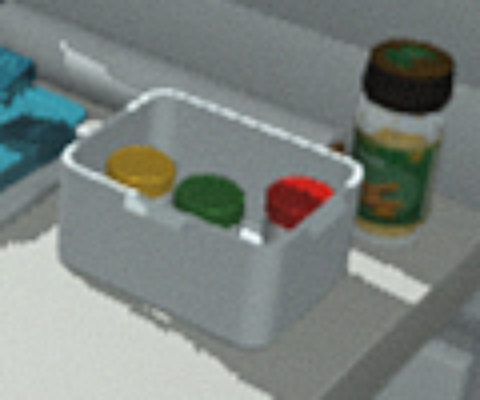

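```bash
python3 -m inch '[[0,0,0,-0.14,0.06,0.4,0.42],[0,0,0,0,0,0.4,0.42],[0,0,0,0,0,0.2,0.42],[0,0,0,0,0,0,0.42],[0,0,0,0,0,0,0.42]]' 60
python3 - <<'E'
from h import *
go(572.5,-46.3,34.5,0.013)
E
```

```text
time_s: 36.38
tool_pos: [573.6, -47.5, 36.8]
tcp_rot: [-3.142, -0.001, 0.013]
ft_force: [-0.2, 0.2, 1.4]
gripper_width: 35.9
grip_force: 0.0
t36.4 F [-0.2  0.2  1.4] w35.9 g0.0 turn [ 0.  -0.1 -0. ] units after turn [-0.018 -0.02   0.039]
```

```bash
python3 -m inch '[[0,0,0,-0.02,-0.02,0.04,0.42],[0,0,0,0,0,0,0.42],[0,0,0,0,0,0,0],[0,0,0,0,0,0,0],[0,0,0,0,0,0,0],[0,0,0,0,0,0,0],[0,0,0,0,0,0,0],[0,0,0,0,0,0,0]]' 60
python3 -m inch '[[0,0,0,0,0,-0.1,0],[0,0,0,0,0,-0.4,0],[0,0,0,0,0,-0.6,0],[0,0,0,0,0,-0.3,0],[0,0,0,0,0.6,0,0],[0,0,0,0,0.7,0,0],[0,0,0,0,0.7,0,0],[0,0,0,0,0.6,0,0],[0,0,0,0,0.25,0,0],[0,0,0,0,0,0,0],[0,0,0,0,0,0,0]]' 60
python3 - <<'E'
from h import *
go(572.4,-217.3,72,0.015)
for n in("scene","top"):
    im=cam(n);P=cloud(im);H=hsv(im);Z=P[...,2]
    te=(H[...,0]>85)&(H[...,0]<105)&(H[...,1]>90)&(abs(P[...,0]-571)<80)&(abs(P[...,1]+217)<90)&(Z>60)&(Z<140)
    p=P[te];print(n,len(p),np.nanpercentile(p[:,2],[2,20,50,80,98]).round(1),rect(p))
    cv2.imwrite(f"pics/{n}5.png",cv2.resize(im["frame"][150:300,270:430,::-1],None,fx=4,fy=4))
E
```

```text
time_s: 37.38
tool_pos: [572.0, -46.4, 34.0]
tcp_rot: [-3.142, -0.0, 0.012]
ft_force: [-1.1, 0.7, 5.2]
gripper_width: 16.7
grip_force: 59.4
time_s: 38.75
tool_pos: [574.2, -215.7, 117.5]
tcp_rot: [-3.141, 0.0, 0.014]
ft_force: [-0.7, -0.4, -1.3]
gripper_width: 16.4
grip_force: 59.0
t38.8 F [-0.7 -0.4 -1.3] w16.4 g59.0 turn [-0.  0. -0.] units after turn [-0.03   0.026  0.758]
scene 1827 [ 98.1 113.5 115.4 121.2 127.3] ([570.3, -215.6], [121.9, 147.2], 17.4)
top 1603 [111.  112.9 114.6 121.2 126.6] ([570.6, -202.7], [120.9, 118.7], 14.8)
```

View pics/scene5.png

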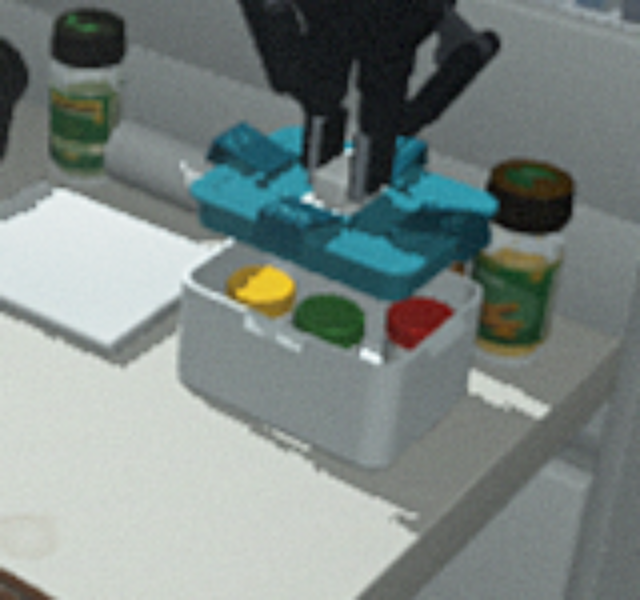

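```bash
cat >> h.py <<'E'
def lidfit(P,H,zp,x0):
    Z=P[...,2];te=(H[...,0]>85)&(H[...,0]<105)&(H[...,1]>90)&(abs(P[...,0]-x0[0])<75)&(abs(P[...,1]-x0[1])<85)&(abs(Z-zp)<3.0)
    te=max(comps(te,20),key=lambda c:c.sum()); te=cv2.morphologyEx(te.astype(np.uint8),cv2.MORPH_OPEN,np.ones((2,2),np.uint8)).astype(bool)
    h=cv2.convexHull(np.float32(P[te][:,:2]))[:,0];q=[]
    for a,b in zip(h,np.roll(h,-1,0)):
        n=max(2,int(np.hypot(*(b-a))/2));q+=[a+(b-a)*t for t in np.linspace(0,1,n,endpoint=False)]
    q=np.array(q);return fit_rect(q,100,128,x0,1.0),h.min(0),h.max(0),int(te.sum())
E
python3 - <<'E'
from h import *
for i in range(3):
    im=cam("scene");P=cloud(im);H=hsv(im)
    q,a,b,n=lidfit(P,H,114.5,(571,-216,.015));print("lid",q[0].round(3),round(q[1],2),a,b,n,"box",boxfit(im,P,(570,-216,.015))[0])
s=sense();print(s["tool_pos"],s["tcp_rot"])
E
```

```text
lid [ 597.698 -225.637   -0.78 ] 9.85 [ 511.56686 -283.39764] [ 708.69885 -187.78491] 598 box (array([ 5.69648938e+02, -2.15478787e+02,  1.80332200e-02]), np.float64(1.1205856699715078))
lid [ 598.492 -222.676   -0.733] 8.47 [ 512.3568 -283.3177] [ 707.80505 -187.41559] 604 box (array([ 5.69544116e+02, -2.15461191e+02,  1.48300416e-02]), np.float64(1.1464484246418252))Traceback (most recent call last):
  File "<stdin>", line 4, in <module>
  File "h.py", line 58, in lidfit
    n=max(2,int(np.hypot(*(b-a))/2));q+=[a+(b-a)*t for t in np.linspace(0,1,n,endpoint=False)]
            ~~~^^^^^^^^^^^^^^^^^^^^
ValueError: cannot convert float NaN to integer
```

```bash
cat >> h.py <<'E'
def edges(P,te,c,yaw):
    """median position of the four edges of region te in the frame (c,yaw), using the corner-side strips"""
    p=P[te&np.isfinite(P[...,2])];d=p[:,:2]-c;C,S=np.cos(yaw),np.sin(yaw);d=d@np.array([[C,-S],[S,C]])
    o=[]
    for ax,lim in((0,58),(1,44)):
        for s in(-1,1):
            v=[]
            for t in range(18,lim,4):
                for g in(-1,1):
                    k=abs(d[:,1-ax]-g*t)<2
                    if k.sum()>4: v.append(np.sort(s*d[k,ax])[-2:].mean()*s)
            o.append((round(float(np.median(v)),1),len(v)) if v else None)
    return o
E
python3 - <<'E'
from h import *
L=[];B=[]
for i in range(3):
    im=cam("scene");P=cloud(im);H=hsv(im);Z=P[...,2]
    te=(H[...,0]>85)&(H[...,0]<105)&(H[...,1]>90)&(abs(P[...,0]-571)<70)&(abs(P[...,1]+216)<80)&(abs(Z-114.5)<3)
    print("lid",edges(P,te,(571,-216),.015))
    m=(abs(P[...,0]-571)<70)&(abs(P[...,1]+216)<80)&(abs(Z-62)<4)&(H[...,2]>60)&(H[...,1]<90)
    print("box",edges(P,m,(571,-216),.015))
s=sense();print(s["tool_pos"],s["tcp_rot"])
E
```

```text
lid [(-47.2, 20), (48.0, 20), (-61.1, 14), (59.3, 14)]
box [(-50.7, 18), (-47.7, 18), (-62.3, 9), (63.1, 9)]
lid [(-47.2, 20), (48.0, 20), (-60.7, 14), (59.3, 14)]
box [(-50.8, 19), (-47.4, 19), (-62.4, 9), (63.4, 9)]
lid [(-47.3, 20), (47.0, 20), (-61.4, 14), (60.0, 14)]
box [(-51.0, 18), (-47.8, 18), (-62.0, 9), (63.5, 9)]
[ 574.11220746 -217.08589086  117.62643137] [-3.14157386e+00 -5.91762511e-05  1.31124542e-02]
```

```bash
python3 -m inch '[[0,0,0,-0.025,-0.015,0.2,0],[0,0,0,0,0,0.2,0],[0,0,0,0,0,0.06,0],[0,0,0,0,0,0,0],[0,0,0,0,0,0,0]]' 60
python3 - <<'E'
from h import *
go(572.5,-216.3,70,0.015)
E
```

```text
time_s: 39.78
tool_pos: [572.7, -216.5, 90.2]
tcp_rot: [3.142, -0.0, 0.013]
ft_force: [-0.1, -0.0, -2.0]
gripper_width: 16.0
grip_force: 59.0
t39.8 F [-0.1 -0.  -2. ] w16.0 g59.0 turn [ 0.  -0.  -0.1] units after turn [-0.003 -0.004  0.337]
```

```bash
for i in 1 2 3 4 5; do python3 -m inch '[[0,0,0,0,0,0.05,0],[0,0,0,0,0,0,0]]' 60 | egrep 'pos|ft'; done
```

```text
tool_pos: [572.4, -216.5, 86.9]
ft_force: [-0.4, 0.1, -0.9]
tool_pos: [572.4, -216.4, 83.7]
ft_force: [-0.7, -0.0, -1.8]
tool_pos: [572.4, -216.4, 80.7]
ft_force: [0.3, -0.3, -1.9]
tool_pos: [572.3, -216.4, 77.7]
ft_force: [-0.6, 0.3, -1.2]
tool_pos: [572.1, -216.5, 74.6]
ft_force: [-2.0, -0.5, -2.1]
```

Entering without resistance; I'll push it lightly home.

```bash
for i in 1 2 3; do python3 -m inch '[[0,0,0,0,0,0.03,0],[0,0,0,0,0,0,0]]' 60 | egrep 'pos|ft|rot'; done
```

```text
tool_pos: [572.4, -216.5, 73.1]
tcp_rot: [-3.142, 0.0, 0.013]
ft_force: [-1.7, -0.3, -0.7]
tool_pos: [572.5, -216.4, 71.3]
tcp_rot: [-3.142, 0.0, 0.013]
ft_force: [-2.9, -0.1, -0.9]
tool_pos: [572.6, -216.5, 70.1]
tcp_rot: [3.142, -0.0, 0.013]
ft_force: [-4.9, 0.9, 9.5]
```

```bash
python3 -m inch '[[0,0,0,0,0,-0.02,0.2],[0,0,0,0,0,0,0.4],[0,0,0,0,0,0,0.4],[0,0,0,0,0,-0.3,0.4],[0,0,0,0,0,-0.4,0.4],[0,0,0,0.37,0,0,0],[0,0,0,0.36,0,0,0],[0,0,0,0,0,0.25,0],[0,0,0,0,0,0.15,0],[0,0,0,0,0,0,0],[0,0,0,0,0,0,0]]' 60
python3 - <<'E'
from h import *
go(572.5+44,-216.4+.6,80,0.013)
im=cam("scene");P=cloud(im);cv2.imwrite(f"pics/scene6.png",cv2.resize(im["frame"][150:300,270:430,::-1],None,fx=4,fy=4))
E
```

```text
time_s: 43.15
tool_pos: [616.1, -216.1, 89.1]
tcp_rot: [3.142, -0.0, 0.012]
ft_force: [0.4, -0.8, 0.7]
gripper_width: 0.1
grip_force: 0.0
t43.1 F [ 0.4 -0.8  0.7] w0.1 g0.0 turn [ 0. -0. -0.] units after turn [ 0.007 -0.005  0.152]
```

View pics/scene6.png

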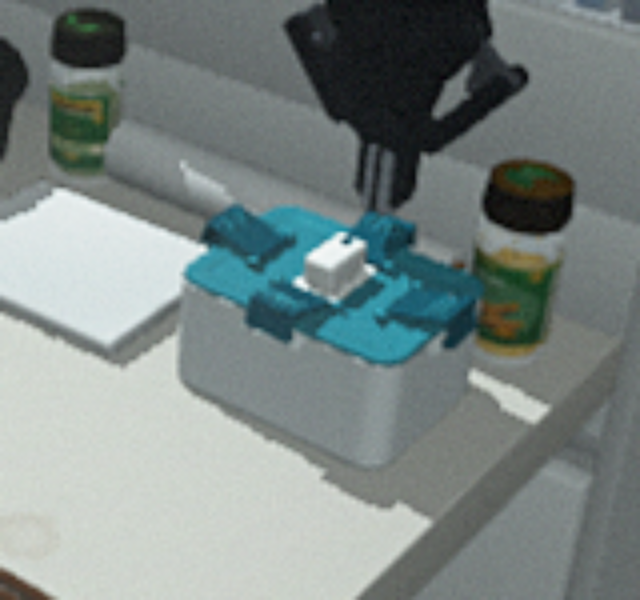

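The lid is seated flush on the rim, with the four clips still raised. Next I'll press the +x clip.

```bash
python3 -m inch '[[0,0,0,0,0,0.15,0],[0,0,0,0,0,0.05,0],[0,0,0,0,0,0,0]]' | egrep 'pos|ft'; for i in 1 2 3 4; do python3 -m inch '[[0,0,0,0,0,0.03,0],[0,0,0,0,0,0,0]]' | egrep 'pos|ft'; done
```

```text
tool_pos: [616.1, -215.8, 76.4]
ft_force: [-0.4, 0.5, -0.2]
tool_pos: [616.3, -215.9, 75.0]
ft_force: [0.3, 0.3, 0.0]
tool_pos: [616.4, -215.9, 73.2]
ft_force: [0.0, 0.4, 1.3]
tool_pos: [616.2, -215.9, 71.2]
ft_force: [0.4, -0.5, 0.8]
tool_pos: [616.3, -215.9, 70.0]
ft_force: [-2.1, 1.6, 8.9]
```

```bash
python3 -m inch '[[0,0,0,0,0,0.02,0],[0,0,0,0,0,0,0]]' | egrep 'pos|ft'; python3 -m inch '[[0,0,0,0,0,0.02,0],[0,0,0,0,0,0,0]]' | egrep 'pos|ft'
```

```text
tool_pos: [616.7, -216.0, 69.8]
ft_force: [-6.5, 1.8, 22.9]
tool_pos: [617.3, -216.0, 69.6]
ft_force: [-8.1, 4.5, 34.4]
```

```bash
python3 -m inch '[[0,0,0,0,0,-0.4,0],[0,0,0,-0.37,-0.48,0,0],[0,0,0,-0.37,-0.48,0,0],[0,0,0,0,0,0.2,0],[0,0,0,0,0,0,0],[0,0,0,0,0,0,0]]' | egrep 'time|pos|ft'
python3 - <<'E'
from h import *
go(572.5-.8,-216.4+58,72,0.013)
E
```

```text
time_s: 45.82
tool_pos: [571.5, -159.7, 79.1]
ft_force: [0.6, -0.3, 0.7]
t45.8 F [ 0.6 -0.3  0.7] w-0.0 g0.0 turn [ 0.   0.  -0.1] units after turn [ 0.004 -0.021  0.119]
```

```bash
python3 -m inch '[[0,0,0,0,-0.02,0.06,0],[0,0,0,0,0,0.03,0],[0,0,0,0,0,0,0]]' | egrep 'pos|ft'; for i in 1 2 3 4; do python3 -m inch '[[0,0,0,0,0,0.025,0],[0,0,0,0,0,0,0]]' | egrep 'pos|ft'; done
```

```text
tool_pos: [571.3, -157.7, 73.7]
ft_force: [0.0, 0.6, 1.0]
tool_pos: [571.2, -157.6, 72.3]
ft_force: [1.2, 0.4, 0.8]
tool_pos: [571.0, -157.7, 70.6]
ft_force: [0.4, 0.1, 0.6]
tool_pos: [571.2, -157.7, 69.9]
ft_force: [-4.1, 0.6, 13.4]
tool_pos: [571.3, -157.8, 69.5]
ft_force: [-10.3, 3.4, 33.1]
```

```bash
python3 -m inch '[[0,0,0,0,0,-0.4,0],[0,0,0,-0.36,0.49,0,0],[0,0,0,-0.36,0.48,0,0],[0,0,0,0,0,0.2,0],[0,0,0,0,0,0,0],[0,0,0,0,0,0,0]]' | egrep 'time|pos|ft'
python3 - <<'E'
from h import *
go(572.5-44,-216.4-.6,72,0.013)
E
for i in 1 2 3 4 5; do python3 -m inch '[[0,0,0,0,0,0.03,0],[0,0,0,0,0,0,0]]' | egrep 'pos|ft'; done
```

```text
time_s: 47.95
tool_pos: [529.2, -215.5, 79.8]
ft_force: [0.8, 0.7, 0.2]
t48.0 F [0.8 0.7 0.2] w0.2 g0.0 turn [-0.  -0.   0.1] units after turn [-0.013  0.024  0.13 ]
tool_pos: [528.8, -216.1, 78.0]
ft_force: [-0.4, 0.6, 0.7]
tool_pos: [528.7, -216.3, 76.1]
ft_force: [-0.1, 0.1, -0.8]
tool_pos: [528.6, -216.5, 74.3]
ft_force: [-0.9, 0.6, 1.6]
tool_pos: [528.6, -216.4, 72.5]
ft_force: [0.5, 0.1, 0.1]
tool_pos: [528.8, -216.5, 70.7]
ft_force: [-0.2, -0.6, 0.8]
```

```bash
for i in 1 2; do python3 -m inch '[[0,0,0,0,0,0.025,0],[0,0,0,0,0,0,0]]' | egrep 'pos|ft'; done
python3 -m inch '[[0,0,0,0,0,-0.4,0],[0,0,0,0.37,0.48,0,0],[0,0,0,0.37,0.48,0,0],[0,0,0,0,0,0.2,0],[0,0,0,0,0,0,0],[0,0,0,0,0,0,0]]' | egrep 'time|pos|ft'
python3 - <<'E'
from h import *
go(572.5+.8,-216.4-58,72,0.013)
E
for i in 1 2 3 4 5; do python3 -m inch '[[0,0,0,0,0,0.03,0],[0,0,0,0,0,0,0]]' | egrep 'pos|ft'; done
```

```text
tool_pos: [528.8, -216.5, 69.9]
ft_force: [-4.9, 0.8, 13.6]
tool_pos: [528.9, -216.6, 69.5]
ft_force: [-10.9, 3.9, 36.9]
time_s: 50.45
tool_pos: [573.6, -272.7, 79.8]
ft_force: [0.6, -0.4, 0.3]
t50.5 F [ 0.6 -0.4  0.3] w-0.1 g0.0 turn [-0.  0.  0.] units after turn [-0.005  0.028  0.131]
tool_pos: [573.8, -273.2, 78.1]
ft_force: [-0.1, 0.1, 0.3]
tool_pos: [573.8, -273.4, 76.1]
ft_force: [0.2, -0.1, -0.1]
tool_pos: [573.8, -273.5, 74.2]
ft_force: [0.6, 0.2, 0.4]
tool_pos: [573.8, -273.6, 72.6]
ft_force: [0.0, -1.1, 1.7]
tool_pos: [573.8, -273.4, 70.6]
ft_force: [-0.6, -1.1, 0.8]
```

```bash
for i in 1 2; do python3 -m inch '[[0,0,0,0,0,0.025,0],[0,0,0,0,0,0,0]]' | egrep 'pos|ft'; done
python3 -m inch '[[0,0,0,0,0,-0.6,0],[0,0,0,-0.4,0,-0.5,0],[0,0,0,-0.9,0,0,0],[0,0,0,-0.8,0,0,0],[0,0,0,-0.5,-0.5,0,0.3],[0,0,0,0,0,0,0.4]]' | egrep 'time|pos|ft'
python3 - <<'E'
from h import *
for n in("scene","top"):
    im=cam(n);P=cloud(im);H=hsv(im);Z=P[...,2]
    for nm,x,y in(("c0",53,0),("c1",0,67),("c2",-53,0),("c3",0,-67)):
        k=(abs(P[...,0]-571-x)<(4 if x else 11))&(abs(P[...,1]+216-y)<(4 if y else 11))&(Z>55)&(Z<90);print(n,nm,np.nanpercentile(Z[k],[50,90]).round(1) if k.sum() else None,k.sum())
    cv2.imwrite(f"pics/{n}7.png",cv2.resize(im["frame"][150:300,270:430,::-1],None,fx=4,fy=4))
E
```

```text
tool_pos: [573.9, -273.5, 70.0]
ft_force: [-3.4, 1.2, 13.3]
tool_pos: [574.1, -273.6, 69.6]
ft_force: [-9.9, 3.1, 31.7]
time_s: 52.95
tool_pos: [415.6, -244.1, 134.0]
ft_force: [0.5, -0.8, -0.2]
scene c0 [72.7 73.7] 23
scene c1 [72.8 73.9] 7
scene c2 [70.1 73.3] 49
scene c3 [68.3 72.9] 68
top c0 [71.5 73. ] 36
top c1 [70.7 72.9] 42
top c2 [69.9 72.4] 53
top c3 [70.8 72.4] 34
```

View pics/scene7.png

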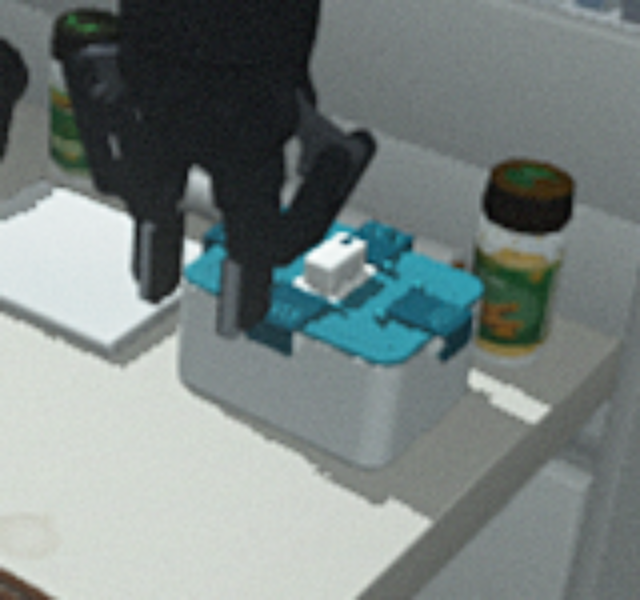

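All four clips lie shut, with their ends at an equal height of about 72 mm. Next I'll grip the vent cap and lift.

```bash
python3 -m inch '[[0,0,0,0.5,-0.2,0,0.42],[0,0,0,0.8,-0.2,0,0.42],[0,0,0,0.8,0,0,0.42],[0,0,0,0.5,0,0.2,0.42],[0,0,0,0,0,0.2,0.42],[0,0,0,0,0,0,0.42],[0,0,0,0,0,0,0.42]]' 80
python3 - <<'E'
from h import *
go(572.5,-216.4,70,0.013)
im=cam("scene");P=cloud(im);H=hsv(im);Z=P[...,2]
b=(Z>9)&(Z<18)&(abs(P[...,0]-570)<70)&(abs(P[...,1]+46)<85)&(H[...,1]<60)&(H[...,2]>120)
b=max(comps(b,300),key=lambda c:c.sum());p=outline(P,b);p=p[np.isfinite(p[:,2])];print(fit_rect(p,118,146,(570,-46,.02)),rect(P[b]))
E
```

```text
time_s: 53.92
tool_pos: [572.8, -219.9, 110.1]
tcp_rot: [3.141, 0.0, 0.012]
ft_force: [0.2, -1.2, 0.9]
gripper_width: 36.0
grip_force: 0.0
t53.9 F [ 0.2 -1.2  0.9] w36.0 g0.0 turn [ 0.  0. -0.] units after turn [-0.004 -0.059  0.669]
(array([ 5.69591092e+02, -4.53653207e+01,  4.05197986e-02]), np.float64(2.79843216996543)) ([568.7, -44.8], [119.3, 147.4], 2.3)
```

```bash
python3 -m inch '[[0,0,0,0,-0.06,0.3,0.42],[0,0,0,0,0,0.25,0.42],[0,0,0,0,0,0.12,0.42],[0,0,0,0,0,0,0.42],[0,0,0,0,0,0,0.42],[0,0,0,0,0,0,0],[0,0,0,0,0,0,0],[0,0,0,0,0,0,0],[0,0,0,0,0,0,0],[0,0,0,0,0,0,0],[0,0,0,0,0,0,0]]' 80 
python3 -m inch '[[0,0,0,0,0,-0.05,0],[0,0,0,0,0,-0.1,0],[0,0,0,0,0,-0.2,0],[0,0,0,0,0,-0.2,0],[0,0,0,0,0,-0.1,0],[0,0,0,0,0,0,0],[0,0,0,0,0,0,0]]' 80
```

```text
time_s: 55.35
tool_pos: [573.4, -216.1, 70.3]
tcp_rot: [3.141, -0.001, 0.013]
ft_force: [-1.5, 0.8, 6.9]
gripper_width: 15.8
grip_force: 79.2
time_s: 56.22
tool_pos: [572.9, -215.8, 108.3]
tcp_rot: [-3.141, 0.001, 0.013]
ft_force: [0.0, 0.2, -6.5]
gripper_width: 15.5
grip_force: 78.5
```

The force reads 6.5 N, the full weight of box, lid and three pots, so the clips hold. Next I'll carry it to the board.

```bash
python3 -m inch '[[0,0,-0.6,0,-0.2,0,0],[0,0,-0.6,0,-0.35,0,0],[0,0,0,0,-0.45,0,0],[0,0,0,0,-0.45,0,0],[0,0,0,0,-0.45,0,0],[0,0,0,0,-0.4,0,0],[0,0,0,0,-0.3,0,0],[0,0,0,0,-0.2,0,0],[0,0,0,0,0,0,0],[0,0,0,0,0,0,0]]' 80
python3 - <<'E'
from h import *
go(572.5,-47,82.3,0.035)
im=cam("scene");P=cloud(im);cv2.imwrite(f"pics/scene8.png",cv2.resize(im["frame"][150:300,230:390,::-1],None,fx=4,fy=4))
E
```

```text
time_s: 57.48
tool_pos: [567.9, -48.9, 108.6]
tcp_rot: [3.141, 0.0, 0.033]
ft_force: [0.4, 0.4, -6.1]
gripper_width: 15.9
grip_force: 78.6
t57.5 F [ 0.4  0.4 -6.1] w15.9 g78.6 turn [ 0.   0.  -0.1] units after turn [ 0.078 -0.028  0.438]
```

View pics/scene8.png

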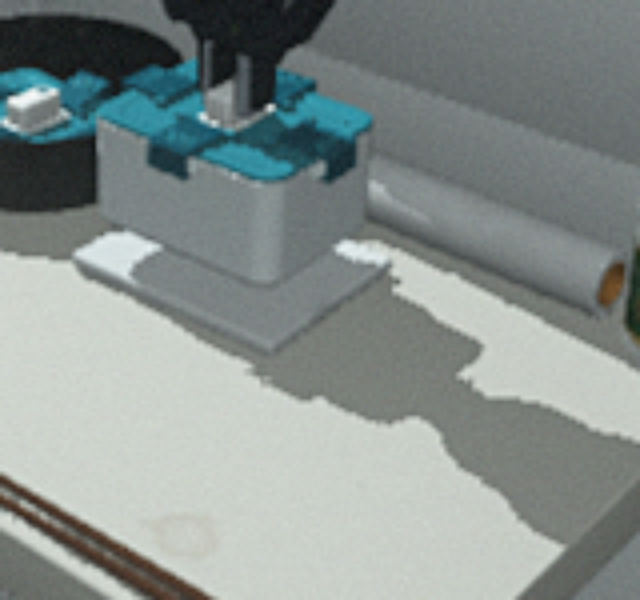

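The box hangs level with its lid above the board (240,200 against the board at 230,290). Next I'll lower it.

```bash
python3 -m inch '[[0,0,0,0.08,-0.03,0.1,0],[0,0,0,0,0,0.15,0],[0,0,0,0,0,0.12,0],[0,0,0,0,0,0.03,0],[0,0,0,0,0,0,0],[0,0,0,0,0,0,0]]' 80
for i in 1 2; do python3 -m inch '[[0,0,0,0,0,0.025,0],[0,0,0,0,0,0,0]]' 80| egrep 'pos|ft'; done
```

```text
time_s: 58.28
tool_pos: [572.8, -46.0, 84.8]
tcp_rot: [3.142, -0.0, 0.034]
ft_force: [0.7, 0.4, -6.6]
gripper_width: 15.6
grip_force: 78.5
tool_pos: [572.7, -46.0, 83.2]
ft_force: [-0.3, -0.3, -5.8]
tool_pos: [572.7, -46.0, 82.3]
ft_force: [-5.2, -0.1, 10.0]
```

Contact. Release, withdraw and check.

```bash
python3 -m inch '[[0,0,0,0,0,-0.01,0.1],[0,0,0,0,0,0,0.4],[0,0,0,0,0,0,0.42],[0,0,0,0,0,-0.3,0.42],[0,0,0,0,0,-0.6,0.42],[0,0,0,0,0,-0.7,0.42],[0,0,0,-0.5,0.6,-0.2,0.5],[0,0,0,-0.5,0.9,0,0.5],[0,0,0,-0.5,0.9,0,0.5],[0,0,0,-0.3,0.9,0,0.5],[0,0,0,-0.3,0.9,0,0.5],[0,0,0,0,0.9,0,0.5],[0,0,0,0,0,0,0.5]]' 60
python3 - <<'E'
from h import *
for n in("scene","top"):
    im=cam(n);P=cloud(im);H=hsv(im);Z=P[...,2]
    te=(H[...,0]>85)&(H[...,0]<105)&(H[...,1]>90)&(abs(P[...,0]-571)<70)&(abs(P[...,1]+46)<80)&(abs(Z-78)<4)
    print(n,"lid",edges(P,te,(571,-46),.034))
    b=(Z>8.5)&(Z<16)&(abs(P[...,0]-570)<70)&(abs(P[...,1]+46)<85)&(H[...,1]<60)&(H[...,2]>60)
    print("board",edges(P,b,(571,-46),.034))
    a=im["frame"][130:340,120:440,::-1];cv2.imwrite(f"pics/{n}9.png",cv2.resize(a,None,fx=2,fy=2))
E
```

```text
time_s: 60.4
tool_pos: [455.9, -360.2, 191.3]
tcp_rot: [3.14, -0.001, 0.028]
ft_force: [0.1, 1.6, 0.1]
gripper_width: 43.0
grip_force: 0.0
scene lid [(-48.6, 19), (46.6, 19), (-60.9, 14), (60.8, 14)]
board [(-60.3, 19), (-48.2, 19), (-70.7, 12), (-60.3, 12)]
top lid [(-47.5, 20), (49.0, 20), (-62.4, 14), (61.2, 14)]
board [(-57.7, 18), (-50.2, 18), (-72.5, 5), (70.1, 5)]
```

View pics/top9.png

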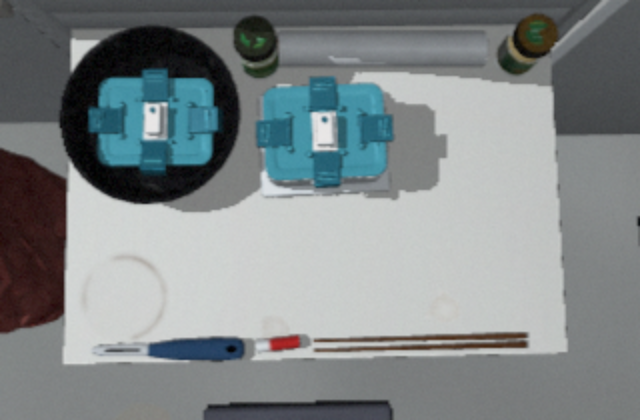

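View pics/scene9.png

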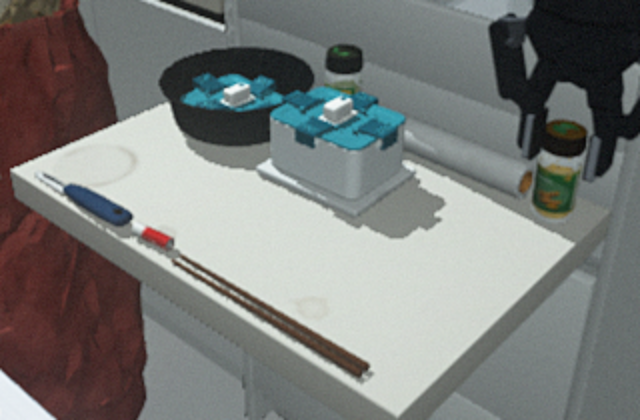

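The closed box stands centred on the board to about 1 mm, the warped lid is in the bowl, both jars are where they were, and the arm is clear.

```bash
python3 -c "
from rig import *
print(hand_in())"
```

```text
the job is handed in; nothing more can be done
None
```

All three sauce pots are packed in the box, the flat lid is clipped shut at all four clips and held when I lifted the box by its vent cap, the box stands centred on the marble board, the warped lid is in the scrap bowl, and the job is handed in.

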